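# Fit a screw clamp on the suction port

### The arm

A 6-joint arm with a two-finger parallel gripper is mounted at the origin on a cart in front of the work surface, level with it; the furniture and walls round the work are solid. World frame = base frame: x ahead of the robot, y to its left, z up, the work surface at z = 0. Lengths are in m, angles in rad, forces in N, time in s.
With the tool pointing down it reaches from about 0.35 to 0.875 m from the base axis. Payload 15.5 kg.
Tool frame: the origin (TCP) lies at the very end of the fingers, on their centre line; the grasp point (between the pads) lies 19 mm behind it; z points along the fingers, y is the line along which they close (so a half turn about z gives the same grasp; the last joint's range is limited). The gripper opens to 85 mm and grips with 20 to 120 N. Pads are 22 mm wide; open, the fingers measure 114 mm over their backs; the gripper's body (76 mm by 85 mm) begins 54 mm behind the grasp point. The pads swing forward as they close: fully open they stand 13 mm farther back than shut.
Start: joints at [-1.341, 0.494, 1.345, -0, 1.302, -0.096], TCP at [0.2, -0.592, 0.231] pointing down, gripper open.
Joint ranges: [-2.91, 2.91], [-0.82, 2.16], [0.22, 2.67], [-1.22, 4.37], [0.12, 2.79], [-3.08, 3.08]. Speed limits (rad/s): [1.89, 1.89, 2.57, 3.01, 3.01, 3.01].

### API

Orientations are given as a unit quaternion [w, x, y, z].
In Python, from station import robot, kinematics, monitor, eyes, job gives the robot as it stands. The module is installed in compiled form; this text tells all that it offers. Calls block until the motion is done:
- robot.goto(position, orientation): joint-space move of the TCP to a pose.
- robot.movel(position, rot=None, speed=0.15): straight line of the TCP; rot=None keeps the orientation; speed is the mean speed in m/s.
- robot.move_joints(angles): joint-space move.
- robot.gripper_to(opening, f_grip=None): finger opening in m; f_grip is the grip in N (None keeps the last); returns when the fingers have stopped.
- robot.sleep(seconds).
- kinematics.ik(position, orientation): joint angles nearest the present ones, or None.
- monitor.sense(): the state.
- eyes.snapshot(name): name is "scene" or "top"; returns a dict with "frame" (384x512x3 uint8, red, green, blue), "fx", "fy", "cx", "cy" (pixels), "position" and "orientation" of the camera in the world. Camera axes: x right, y up, looking along -z (the intrinsics and any distortion apply to the point x, -y, -z); pixel columns grow to the right and rows downward; lengths in m; the calibration is good to about 2 mm. A picture is of the moment at which its call begins. There is no depth.
A pose or a line that the arm cannot do raises robot.PlanningError and nothing moves.
- job.close_job(): hands the job in; it is judged then, once.
The state is a dict: "t": time; "joints": joint angles; "joint_vel": joint speeds; "tau": joint torques, N m; "position": TCP position; "eef_rot": TCP orientation; "contact_force": force on the tool from outside, world axes, zero at the start; "torque": the same for the moment, N m; "grip_width": finger opening in m; "finger_force": force on a finger pad.
Only numpy, scipy, OpenCV 4.12 (cv2) and the standard library are available. Lean on these libraries where they do the work, as an engineer would, in place of code of your own. Each camera call takes 0.05 s, during which the arm holds its last target. There are 200 camera calls.

### The job

The blanking plug in the suction port is still loose. Lay the clamp that fits round the port's barbed stub, over the top and down flat onto the round foot, then turn its thumb key clockwise until it is snug. Let go of it and leave the smaller clamp where it lies.

Things in the scene. Friction and masses are not known exactly. Their poses are not given: they have to be found in the camera images.
- clamp_grip (a point): Centre of the flat upright thumb key on the screw housing of the LARGER of two steel band clamps (loose, 0.16 kg, lying flat). Key: 30 mm long (point x), 9 mm thick (point y), 24 mm high (z, up), centre 58 mm above the clamp's underside, on an 8 mm stem; the point turns with it. Grasped by its flat faces from above it carries the clamp level, and the same grasp can turn it.
- clamp_centre (a point): Centre of the larger clamp's ring, half-way up the band (7 mm above the clamp's underside). Ring 14 mm high, 53 mm inside, 59 mm outside when loose. z up; the 26 mm square, 21 mm high screw housing sits beside the ring, the key's upright axis 44.5 mm along this point's -x.
- clamp_key (a joint): Turn of the larger clamp's key, rad: 0 to 0.2 at the start (loose), grows clockwise seen from above; 1.1 and more is snug, 1.4 the hard stop. At 0 the key's long side points at the ring's centre. Light friction (0.03 N m), stays where left. Turning shrinks the band evenly to 42 mm inside; the clamp may swing about 10 degrees with the key before the stub stops it.
- port_seat (a point): Centre of the top face of the suction port's foot, where the band must lie: a fixed dark steel disc 150 mm across and 8 mm thick on the worktop, with the stub rising from its middle. z up.
- port_top (a point): Centre of the stub's top end, 34 mm above the foot's top face (42 mm above the worktop). The upright grey plastic stub is 40 mm across at its root and 44 mm at its two barbs, tapering to 32 mm at the top; a flat aluminium plug closes its end.
- small_grip (a point): Centre of the key of the SMALLER clamp, which looks the same but for its ring, only 29 mm inside: it does not go over the stub. Its key, too, stands 58 mm above its underside. It is to stay where it lies.

How it is judged:
On the way, in this order (a step that is already met when the one before it is completed fails the run):
1. the larger clamp's band is down round the stub, its key not yet turned (horizontal distance between clamp_centre and port_seat below 0.012 m and z of clamp_centre in the frame of port_seat below 0.02 m and value of joint clamp_key below 0.7 rad), for 0.2 s.
2. its key is turned clockwise until snug (value of joint clamp_key above 1.1 rad and horizontal distance between clamp_centre and port_seat below 0.012 m and z of clamp_centre in the frame of port_seat below 0.02 m), for 0.2 s.
At the end, for the whole second after the job is handed in: The larger clamp's ring lies round the stub (centres within 12 mm), flat on the port's foot (within 5 mm and 10 degrees), its key turned to at least 1.1 rad of its 1.4, and the smaller clamp is within 30 mm of where it lay (horizontal distance between clamp_centre and port_seat below 0.012 m and z of clamp_centre in the frame of port_seat below 0.012 m and angle between clamp_centre's own z axis and vertical below 0.17 rad and value of joint clamp_key above 1.1 rad and distance of small_grip from where it was at the start of the episode below 0.03 m); the robot touches nothing.
It fails at once if the smaller clamp is moved from its place (distance of small_grip from where it was at the start of the episode above 0.03 m).
It also fails if it takes over 45 s, if anything falls off the work surface, if the arm or the gripper's body presses on something with over 40 N, if the wrist force passes 120 N, or if a joint passes its speed limit or range.

## Working session

There is one attempt and no reset: what is moved stays moved. The work goes in short steps, each a Python script; the robot and the scene stay as the last script left them, time stands still between calls to the robot, and variables do not carry over. Pictures are saved under pics/ and viewed, at most 10 in all, crops included, and the job is handed in when it is done.

```bash
mkdir -p pics
cat > h.py <<'E'
import numpy as np, cv2
from scipy.spatial.transform import Rotation as R
from station import robot, kinematics, monitor, eyes, job
def snap(n,f):
    s=eyes.snapshot(n); cv2.imwrite('pics/'+f+'.png',cv2.cvtColor(s['frame'],cv2.COLOR_RGB2BGR)); return s
def ray(s,u,v):
    q=s['orientation']; d=np.array([(u-s['cx'])/s['fx'],-(v-s['cy'])/s['fy'],-1])
    return R.from_quat([q[1],q[2],q[3],q[0]]).apply(d)
def onz(s,u,v,z):
    d=ray(s,u,v); p=np.array(s['position']); return p+d*(z-p[2])/d[2]
def proj(s,P):
    q=s['orientation']; c=R.from_quat([q[1],q[2],q[3],q[0]]).inv().apply(np.array(P)-s['position'])
    return s['cx']+s['fx']*c[0]/-c[2], s['cy']-s['fy']*c[1]/-c[2]
E
python3 - <<'E'
from h import *
import pickle
o={}
for n in('top','scene'):
    s=snap(n,n+'0'); o[n]=s; print({k:v for k,v in s.items() if k!='frame'})
pickle.dump(o,open('s0.pkl','wb')); print(monitor.sense())
E
```

```text
{'fx': 470.6132634548768, 'fy': 470.6132634548768, 'cx': 254.38184964078465, 'cy': 200.06466195793348, 'position': array([0.36832878, 0.02502537, 1.2287357 ]), 'orientation': array([ 0.71073994,  0.04029047, -0.03123455, -0.70160517])}
{'fx': 482.89502024352447, 'fy': 482.89502024352447, 'cx': 258.0032240442254, 'cy': 185.3030100908977, 'position': array([0.00876478, 0.70665082, 0.83075374]), 'orientation': array([-0.2653665 , -0.12509229,  0.38608764,  0.87456782])}
{'t': 0.1, 'joints': array([-1.34050039e+00,  4.94110735e-01,  1.34605053e+00,  2.81377239e-05,
        1.30247568e+00, -9.55050389e-02]), 'joint_vel': array([ 0.00178219, -0.00126613, -0.00276503,  0.00140956,  0.00081338,
        0.00094653]), 'tau': array([ 7.81697927e-04, -8.83589959e+01, -3.84563792e+01, -1.84532400e-04,
        5.24692427e-03, -1.06976759e-05]), 'position': array([ 0.19998114, -0.59182062,  0.2307726 ]), 'eef_rot': array([-5.21873696e-04,  9.86761502e-01,  1.62177264e-01, -2.16309062e-05]), 'contact_force': array([ 0.38398191,  0.30619539, -0.38546502]), 'torque': array([-0.01569118, -0.01434078, -0.03622745]), 'finger_force': 0.0, 'grip_width': 0.08561456481195828}
```

View pics/top0.png

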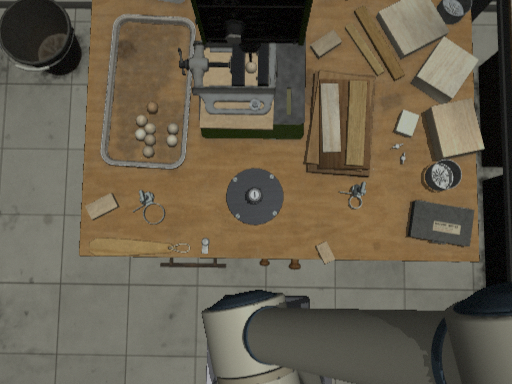

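View pics/scene0.png

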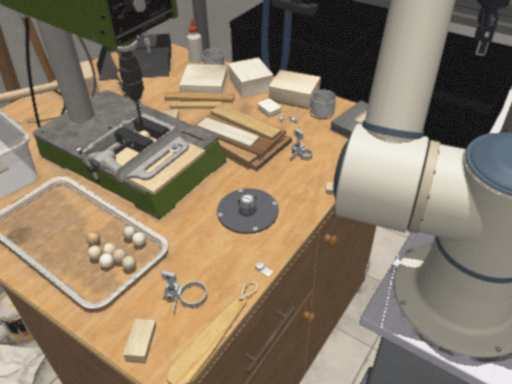

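The larger clamp is on the left in the top view: ring at about (154,213), key at about (145,197). The smaller clamp is near (356,195), and the port is at (255,196) in the top view and (248,205) in the scene view. I'll zoom in on the clamp and the port.

Run:
```python
from h import *
import pickle
o=pickle.load(open('s0.pkl','rb'))
def crop(n,u,v,w,h,k): return cv2.resize(o[n]['frame'][v:v+h,u:u+w,::-1],(w*k,h*k),interpolation=cv2.INTER_CUBIC)
a=crop('top',125,175,60,60,6); b=crop('scene',150,260,70,60,6)
cv2.imwrite('pics/c1.png',np.hstack([a,b]))
# port: foot dark disc contour
for n,c in(('top',(255,196)),('scene',(248,210))):
    f=cv2.cvtColor(o[n]['frame'],cv2.COLOR_RGB2HSV); m=((f[...,2]<110)&(f[...,1]<90)).astype('uint8')*255
    roi=np.zeros_like(m); cv2.circle(roi,c,42,255,-1); m&=roi
    cs=max(cv2.findContours(m,0,1)[0],key=cv2.contourArea); e=cv2.fitEllipse(cv2.convexHull(cs)); print(n,e,onz(o[n],*e[0],.008))
    p=onz(o[n],*e[0],.008); 
# tops seen in both
```

```text
top ((254.36253356933594, 196.1300506591797), (56.527435302734375, 56.96098709106445), 83.24617004394531) [0.50250736 0.04171228 0.008     ]
scene ((247.31887817382812, 211.29510498046875), (43.660194396972656, 58.987789154052734), 86.92221069335938) [0.49793366 0.05056745 0.008     ]
```

View pics/c1.png

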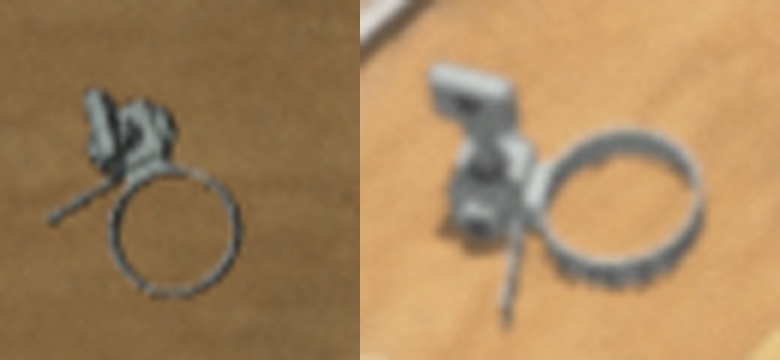

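The zoom shows the ring centred at top-view pixel (154.1,213.5). The key's top centre is at about (142.2,196.3) in the top view, and the key's middle is at about (169,275) in the scene view.

Run:
```python
from h import *
import pickle
o=pickle.load(open('s0.pkl','rb')); T,S=o['top'],o['scene']
c=onz(T,154.1,213.5,.014); print('ring',c,'scene ring',onz(S,150+260/6,260+195/6,.010))
k=onz(T,142.2,196.3,.07); print('key',k,'scene',onz(S,169.2,275.3,.06), np.linalg.norm((k-c)[:2]))
d=(k-c)[:2]; print('dir',np.degrees(np.arctan2(d[1],d[0])))
a,b=onz(T,125+97/6,175+92/6,.07),onz(T,125+107/6,175+165/6,.07);d=(a-b)[:2];print('keyaxis top',np.degrees(np.arctan2(d[1],d[0])))
a,b=onz(S,150+75/6,260+72/6,.07),onz(S,150+150/6,260+85/6,.07);d=(a-b)[:2];print('keyaxis scene',np.degrees(np.arctan2(d[1],d[0])),(a+b)/2)
# stub top plug: bright spot in disc
for s,(u,v) in((T,(255,196)),(S,(248,205))):
    f=cv2.cvtColor(s['frame'],cv2.COLOR_RGB2GRAY); m=(f>120).astype('uint8')*255; r=np.zeros_like(m); cv2.circle(r,(u,v),14,255,-1); m&=r
    M=cv2.moments(m,True); u,v=M['m10']/M['m00'],M['m01']/M['m00']; print(u,v,M['m00'],onz(s,u,v,.042))
print('foot proj of top est in scene',proj(S,[.5025,.0417,.008]))
```

```text
ring [0.45334908 0.30108502 0.014     ] scene ring [0.45489444 0.30355629 0.01      ]
key [0.49186417 0.31950359 0.07      ] scene [0.4938728  0.32307029 0.06      ] 0.042692576760608086
dir 25.557928898808356
keyaxis top 9.909554820417029
keyaxis scene 21.75734125687341 [0.4919747  0.32450111 0.07      ]
254.10294117647058 194.14705882352942 68.0 [0.50382499 0.04197502 0.042     ]
247.00925925925927 198.27777777777777 108.0 [0.5032403  0.04257839 0.042     ]
foot proj of top est in scene (np.float64(247.87989613229627), np.float64(208.37570240523704))
```

```bash
cat >> h.py <<'E'
def Q(deg): a=np.radians(deg)/2; return [0,np.cos(a),np.sin(a),0]
E
python3 - <<'E'
from h import *
for a in(18,198,-162):
    for p in([.4925,.32,.041],[.5434,.061,.048]):
        for d in (0,-45,-90,-100): 
            j=kinematics.ik(p,Q(a+d)); print(a,p[0],d,None if j is None else np.round(j,2))
E
```

```text
18 0.4925 0 [ 0.47  0.68  1.62 -0.    0.84  1.73]
18 0.4925 -45 [ 0.47  0.68  1.62 -0.    0.84  2.52]
18 0.4925 -90 [ 0.47  0.68  1.62 -0.    0.84 -2.98]
18 0.4925 -100 [ 0.47  0.68  1.62 -0.    0.84 -2.81]
18 0.5434 0 [ 0.    0.63  1.72 -0.    0.79  1.26]
18 0.5434 -45 [ 0.    0.63  1.72 -0.    0.79  2.04]
18 0.5434 -90 [ 0.    0.63  1.72 -0.    0.79  2.83]
18 0.5434 -100 [ 0.    0.63  1.72 -0.    0.79  3.  ]
198 0.4925 0 [ 0.47  0.68  1.62 -0.    0.84 -1.41]
198 0.4925 -45 [ 0.47  0.68  1.62 -0.    0.84 -0.63]
198 0.4925 -90 [ 0.47  0.68  1.62 -0.    0.84  0.16]
198 0.4925 -100 [ 0.47  0.68  1.62 -0.    0.84  0.33]
198 0.5434 0 [ 0.    0.63  1.72 -0.    0.79 -1.88]
198 0.5434 -45 [ 0.    0.63  1.72 -0.    0.79 -1.1 ]
198 0.5434 -90 [ 0.    0.63  1.72 -0.    0.79 -0.31]
198 0.5434 -100 [ 0.    0.63  1.72 -0.    0.79 -0.14]
-162 0.4925 0 [ 0.47  0.68  1.62 -0.    0.84 -1.41]
-162 0.4925 -45 [ 0.47  0.68  1.62 -0.    0.84 -0.63]
-162 0.4925 -90 [ 0.47  0.68  1.62 -0.    0.84  0.16]
-162 0.4925 -100 [ 0.47  0.68  1.62 -0.    0.84  0.33]
-162 0.5434 0 [ 0.    0.63  1.72 -0.    0.79 -1.88]
-162 0.5434 -45 [ 0.    0.63  1.72 -0.    0.79 -1.1 ]
-162 0.5434 -90 [ 0.    0.63  1.72 -0.    0.79 -0.31]
-162 0.5434 -100 [ 0.    0.63  1.72 -0.    0.79 -0.14]
```

Run:
```python
from h import *
robot.goto([.38,-.28,.25],Q(-90))
robot.goto([.4925,.32,.16],Q(-162))
print(monitor.sense()['t'])
robot.movel([.4925,.32,.041],speed=.12)
robot.gripper_to(0.0,40)
s=monitor.sense(); print(s['t'],s['grip_width'],s['finger_force'],s['contact_force'],s['torque'],s['position'])
robot.movel([.4925,.32,.14],speed=.1)
s=monitor.sense(); print(s['t'],s['grip_width'],s['contact_force'],s['torque'])
robot.goto([.530,.006,.15],Q(-240))
s=monitor.sense(); print(s['t'],s['position'],s['grip_width'],s['joints'])
a=snap('scene','s1');b=snap('top','t1')
import pickle; pickle.dump((a,b,s),open('s1.pkl','wb'))
A=cv2.resize(a['frame'][130:250,180:320,::-1],None,fx=5,fy=5,interpolation=2)
cv2.imwrite('pics/c2.png',A)
```

```text
5.6083
7.4333 0.008237745387253127 44.68430936336517 [-0.46853276 -0.23555771 -1.28093303] [ 0.0563034   0.02044132 -0.02001261] [0.4923814  0.31995115 0.0408852 ]
8.575 0.008382515865164893 [ 0.59532431  0.234047   -1.22424675] [-0.01689342  0.02030512  0.00366452]
9.7833 [0.53004269 0.00675075 0.14986716] 0.008117424763519905 [-1.00073187e-01  4.61467993e-01  1.67592284e+00  2.52875182e-04
  1.00439169e+00 -6.25993064e-01]
```

View pics/c2.png

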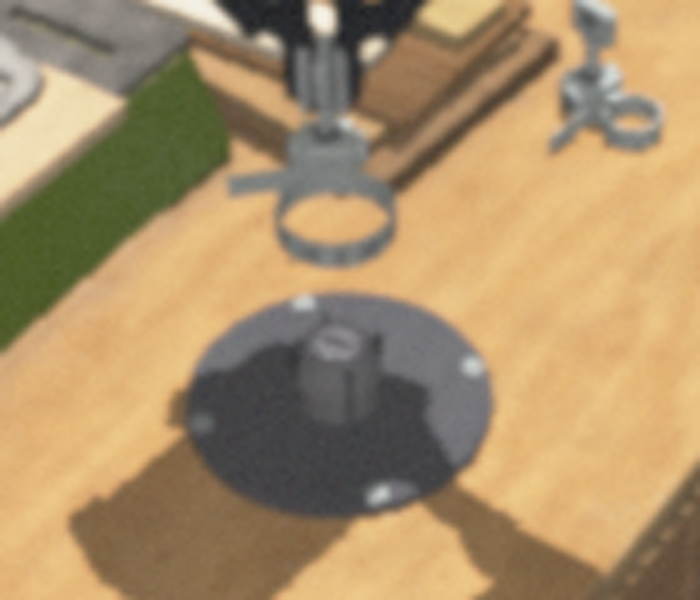

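View pics/t1.png

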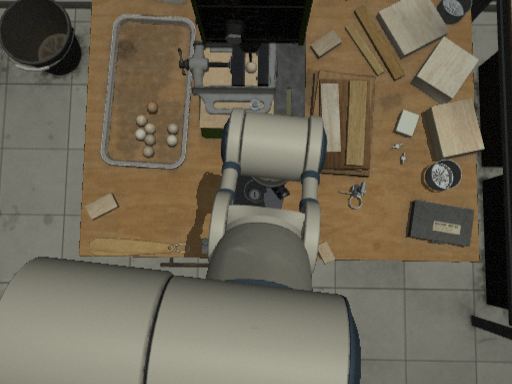

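The clamp hangs level, and the key is gripped by its flat faces. The ring's upper rim is centred at crop (336.5,214), which is scene (247.3,172.8). The stub's top is at crop (337,342), which is scene (247.4,198.4).

Run:
```python
from h import *
import pickle
a,b,s=pickle.load(open('s1.pkl','rb'))
f=a['frame'][130:250,180:320]; g=f.astype(int)
# ring mask: grey (low chroma) in ring zone
ch=g.max(2)-g.min(2); m=(ch<45).astype('uint8'); r=np.zeros_like(m); r[35:55,53:82]=1; m&=r
for row in range(34,55): print(row,''.join('#' if x else '.' for x in m[row,50:84]))
z=s['position'][2]-.041+.014
print('ring',onz(a,180+336.5/5,130+214/5,z),'stub',onz(a,180+337/5,130+342/5,.042))
```

```text
34 ..................................
35 ...#######################...###..
36 ...#############################..
37 ...###########################....
38 .....########################.....
39 ......######...........######.....
40 ......###................####.....
41 .....###...................##.....
42 .....##.....................#.....
43 ............................#.....
44 ............................#.....
45 ......#....................##.....
46 ......##.................####.....
47 ......####.............#####......
48 ......#######........#######......
49 .......####################.......
50 ........##################........
51 .........################.........
52 ............###########...........
53 ..................................
54 ..................................
ring [0.49975598 0.04229674 0.12286716] stub [0.50222618 0.04241362 0.042     ]
```

Run:
```python
from h import *
import pickle
a,b,s=pickle.load(open('s1.pkl','rb')); z=s['position'][2]-.041+.007
for v in(43,43.5): print(onz(a,247.2,130+v,z))
g=a['frame'][130:250,180:320].astype(int).max(2)
print(g[60:90:1,55:82:2])
```

```text
[0.50440061 0.03642314 0.11586716]
[0.50339972 0.03784923 0.11586716]
[[186 155 193 198 136 119 119 117 120 118 122 129 147 174]
 [136 129 174 178 130 120 122 120 121 121 123 122 121 132]
 [119 120 133 131 121 110 121 117 121 121 117 119 121 120]
 [123 116 116 119 117 100 114 114 118 122 118 122 120 123]
 [118 117 119 120 109  98 112 109 119 122 117 123 120 122]
 [121 120 120 113 104 116 125 115 113 115 116 121 122 122]
 [118 120 118 107 109 129 138 136 112 105 102 116 124 123]
 [113 118 104  99 119 118 129 140 126  97  80 115 125 122]
 [ 95 103  84  95 133 124 113 126 124  90  70 117 123 123]
 [ 75  74  73  95 131 141 131 123 124  92  74 117 124 122]
 [ 72  67  68  92 117 148 143 140 116  88  77 118 122 121]
 [ 70  62  60  92 104 137 133 132 103  91  87 121 120 121]
 [ 70  63  65  87  92 105 104 106  96  91  89 118 116 121]
 [ 68  64  71  89  95  97  98  97  95  91  90 116 120 121]
 [ 69  70  72  89  95 100  99  82  95  92  87  98 109 117]
 [ 68  70  76  92 100 100 100  81  92  91  82  77  82 106]
 [ 66  70  78  93  97 100  99  80  92  91  79  68  71  80]
 [ 67  68  76  92  99 102  99  82  92  87  73  69  72  71]
 [ 69  69  69  85  92  97  96  81  90  84  74  70  66  67]
 [ 66  69  65  80  93  96  96  79  84  83  74  71  68  67]
 [ 70  68  69  81  89  90  94  78  87  83  73  68  67  65]
 [ 70  71  71  81  86  89  92  81  84  82  71  66  72  74]
 [ 69  70  70  78  87  90  92  77  84  79  68  67  71  70]
 [ 67  70  67  72  86  89  89  78  80  75  69  67  68  72]
 [ 72  70  68  71  74  81  86  76  73  68  68  70  70  70]
 [ 67  66  71  69  69  74  75  72  67  72  70  69  68  68]
 [ 71  68  71  72  67  69  70  69  63  70  67  68  68  69]
 [ 69  69  74  69  68  69  69  65  70  65  68  65  69  66]
 [ 68  68  70  71  70  68  69  70  69  72  69  68  72  69]
 [ 72  70  69  70  70  69  70  70  71  71  71  69  67  66]]
```

Run:
```python
from h import *
import pickle
robot.movel([.530,.009,.088],speed=.06)
s=monitor.sense(); print(s['t'],s['position'],s['contact_force'])
a=snap('scene','s2'); pickle.dump((a,s),open('s2.pkl','wb'))
A=cv2.resize(a['frame'][150:230,200:300,::-1],None,fx=7,fy=7,interpolation=2)
cv2.imwrite('pics/c3.png',A)
```

```text
11.0667 [0.53028992 0.0089735  0.08835385] [ 0.47086412 -0.32916633 -2.03275467]
```

View pics/c3.png

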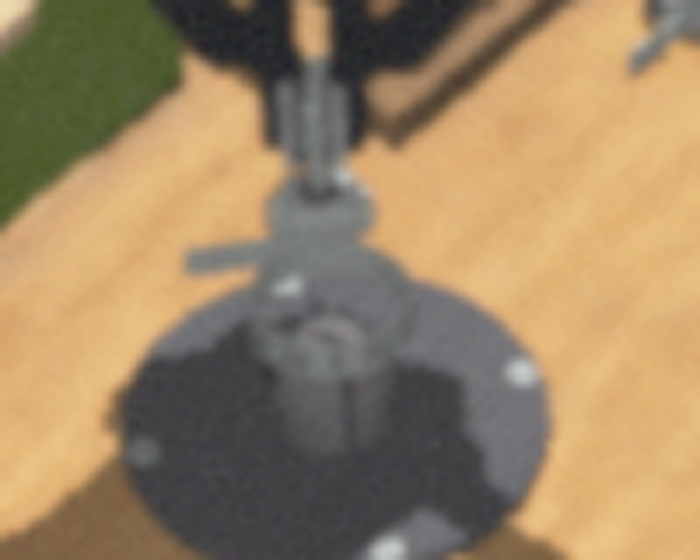

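At this height the ring (crop x 255–412) is centred sideways over the stub (282–387). It sits about 3 mm too far from the camera. I'll shift it and lower it under force watch.

Run:
```python
from h import *
import pickle
x,y=.5282,.0114
robot.movel([x,y,.088],speed=.05)
for z in np.arange(.082,.047,-.004):
    robot.movel([x,y,max(z,.049)],speed=.05); s=monitor.sense(); F=s['contact_force']
    print(np.round(s['position'],4),np.round(F,1),np.round(s['torque'],2),s['t'])
    if np.linalg.norm(F-[.4,-.3,-2])>10: break
a=snap('scene','s3'); pickle.dump((a,s),open('s3.pkl','wb'))
cv2.imwrite('pics/c4.png',cv2.resize(a['frame'][150:230,200:300,::-1],None,fx=7,fy=7,interpolation=2))
```

```text
[0.5279 0.0114 0.0816] [-0.1 -0.2 -0.5] [ 0.08  0.02 -0.03] 11.6333
[0.528  0.0114 0.0777] [-0.  -0.3 -1. ] [0.04 0.   0.04] 11.8833
[0.528  0.0114 0.0738] [ 0.2 -0.2 -1.6] [-0.03 -0.04  0.02] 12.1333
[0.528  0.0114 0.0697] [ 0.7 -0.4 -1.6] [ 0.05  0.04 -0.03] 12.3833
[0.528  0.0114 0.0657] [ 0.2  0.2 -2.5] [ 0.01 -0.02  0.03] 12.6333
[0.528  0.0114 0.0618] [ 0.9 -0.6 -1.1] [ 0.   -0.04  0.02] 12.8833
[0.528  0.0114 0.0578] [-0.7 -0.6 -1.5] [-0.02  0.01  0.  ] 13.1333
[0.528  0.0114 0.0538] [-0.6  0.9 -2.2] [ 0.01  0.02 -0.01] 13.3833
[0.5281 0.0114 0.0498] [ 0.4  0.2 -2.4] [-0.04  0.04  0.  ] 13.6333
```

View pics/c4.png

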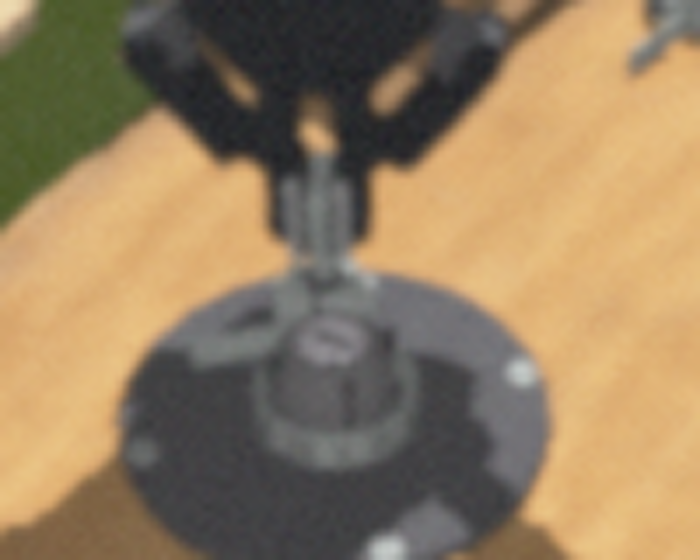

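The band is down round the stub, at crop x 255–412 with its lower edge at y 465, and there was no side load. Next I'll set it on the foot and turn the key clockwise in steps.

Run:
```python
from h import *
p=[.528,.0114,.0487]
robot.movel(p,speed=.03); robot.sleep(.4)
s=monitor.sense(); print(np.round(s['position'],4),np.round(s['contact_force'],1))
for d in list(range(10,75,10))+list(range(75,100,3)):
    robot.goto(p,Q(-240-d)); s=monitor.sense()
    print(d,np.round(s['contact_force'],1),np.round(s['torque'],2),round(s['joints'][5],3),round(s['t'],2))
    if d>60 and abs(s['torque'][2])>.5: break
snapd=snap('scene','s4'); cv2.imwrite('pics/c5.png',cv2.resize(snapd['frame'][150:230,200:300,::-1],None,fx=7,fy=7,interpolation=2))
```

```text
[0.5281 0.0114 0.0487] [0.4 0.2 0.4]
10 [-0.1 -0.5  2.3] [-0.19  0.13  0.02] -0.444 14.62
20 [-0.8 -0.7  2.1] [-0.12  0.12  0.06] -0.273 14.92
30 [-0.7 -0.3  1.2] [-0.09  0.12 -0.01] -0.099 15.21
40 [-0.6 -0.3  2.3] [-0.09  0.1  -0.  ] 0.075 15.5
50 [-0.8  0.1  2.3] [-0.15  0.02  0.01] 0.249 15.79
60 [ 0.8 -0.9  1.1] [-0.28 -0.2  -0.06] 0.424 16.08
70 [ 1.9 -4.6  2.3] [-0.78 -0.3   0.02] 0.6 16.38
75 [ 3.4 -5.7  3.7] [-1.01 -0.37  0.03] 0.687 16.62
78 [ 3.5 -8.5  3.6] [-1.68 -0.23  0.17] 0.739 16.88
81 [  0.6 -13.6   4.7] [-2.38  0.14  0.4 ] 0.791 17.12
84 [ -2.3 -16.1   7. ] [-2.94  0.52  0.61] 0.843 17.38
```

View pics/c5.png

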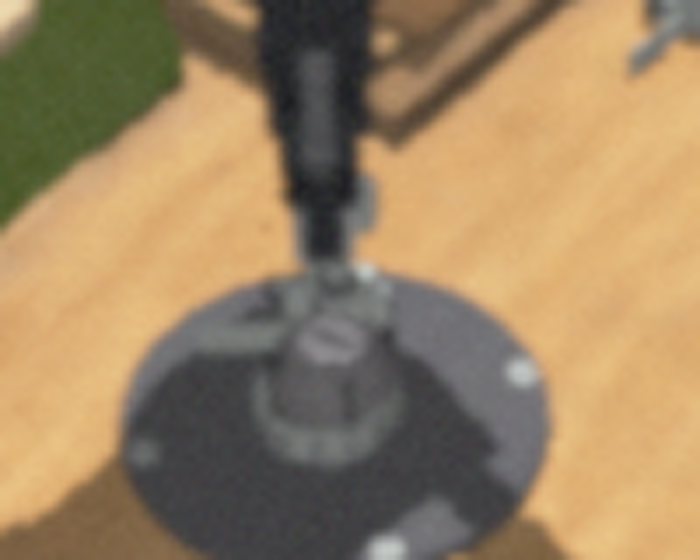

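The torque rise after 75–84° shows the hard stop: the key has turned about 1.4 rad, and the clamp swung only slightly. I'll ease off, let go and check.

Run:
```python
from h import *
p=[.528,.0114,.0487]
robot.goto(p,Q(-240-82))
robot.gripper_to(.04,20); robot.movel([.528,.0114,.19],speed=.12)
robot.goto([.36,-.25,.25],Q(-322))
s=monitor.sense(); print(s['t'],np.round(s['contact_force'],1))
a=snap('scene','s5'); b=snap('top','t5')
A=cv2.resize(a['frame'][150:230,200:280,::-1],(400,400),interpolation=2); B=cv2.resize(b['frame'][166:226,225:285,::-1],(400,400),interpolation=2)
cv2.imwrite('pics/c6.png',np.hstack([A,B]))
```

```text
20.6167 [ 0.4  0.3 -0.6]
```

View pics/c6.png

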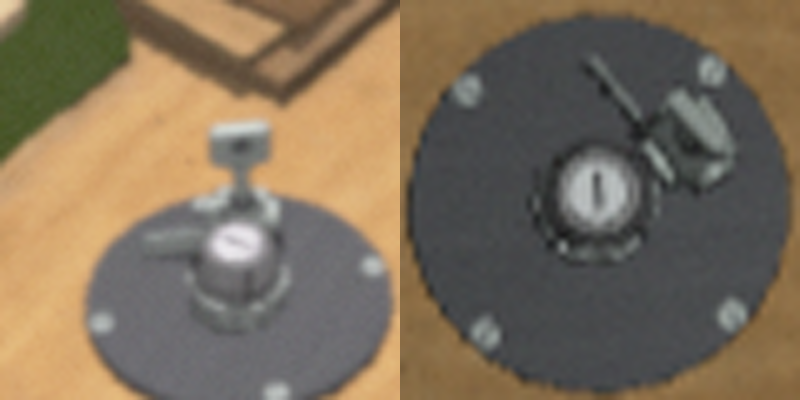

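The final views show the band snug and flat round the stub. In the top crop the key's axis lies about 80° clockwise from the direction of the ring's centre, which is about 1.4 rad.

```bash
python3 -c "
from h import *
print(job.close_job())"
```

```text
the job is handed in; nothing more can be done
None
```

I handed the job in at about 21 s: the larger clamp is flat on the foot round the stub, its key is at the hard stop (about 1.4 rad, from the torque rise and the last pictures), the gripper has let go, and the robot never went near the smaller clamp.

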